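Spring a battery pack out of the blender charger and stop it with the other finger

TASK

Take the tall battery pack off charge: press the release key beside its bay with one fingertip so that the pack springs clear of its latch, and have the other finger standing a little way down the slide to stop it before it runs off the front end. Do not grasp or lift the pack, and leave the short pack latched and the things lying around where they are. Finish with that finger still holding the sprung pack on the slide; it would run off if you let go.

Things in the scene. Friction and masses are not known exactly. Their poses are not given: they have to be found in the camera images.
- charger: Light grey twin battery charger of a cordless stick blender, fixed: 181 mm deep (x), 214 wide (y). Origin: centre of its underside; x points level to its back, y to its left. Two bays (centres y = +-37.5 mm) slope down at 15 deg to the open front (-x), where the slide surface is 22 mm above the bench at x = -92.5 mm. Outside each bay a shoulder, 14 mm above the slide, carries its release key.
- slide (a point): Point on the slide surface, midway between the bays, level along the slide with the packs' noses at rest, 65 mm from the open front end. Its x points up the slope, z square to it. The bays are 63 mm wide with walls and overhanging rails 14 mm high: packs can only slide along them. In this frame the tall nose is at x = 0 latched, at minus the distance slid out later.
- tall_pack: The taller of two black battery packs: 90 mm long, 50 high, body 50 wide on a shoe 60 wide and 8 high that runs under the rails; 0.3 to 0.6 kg. It lies latched in the left or the right bay, pushed by a spring plunger (5 N, 12 mm stroke). Origin: middle of its underside on the slide; axes as the charger's (level, not sloped) while it lies there.
- tall_nose (a point): Middle of the tall pack's front end face, 25 mm above the slide. The face is square to the slide, so it leans: its top edge, which an upright finger meets first, is 24 mm higher and 6.5 mm farther forward. Once freed the pack is kicked forward and runs off in about 0.2 s: the stopping finger must be there first. Slid out 13 mm it is clear of the latch; stop it before 48 mm.
- short_pack: The other black battery pack, as long and wide but only 27 mm high, latched in the other bay; it must stay there. Origin and axes as for the tall pack.
- release_left_top (a point): Middle of the top of the left release key, which frees the pack in the left (charger +y) bay: a black ribbed key, 33 mm along the slide by 28 across, 10 mm proud of the shoulder. At rest this point is 59 mm above the bench, 46 mm in front (-x) of the charger's origin and 88.5 mm to its left. Press it downwards.
- release_right_top (a point): The same for the right (charger -y) bay, 88.5 mm to the right of the charger's origin.
- release_left (a joint): Travel of the left release key, m: 0 = up, 0.007 = fully down (square to the slope). The pack is freed at about 0.005. Spring: 2 N to start, 5 N fully down. It rises again when let go, which does not matter once the pack has slid out 13 mm.
- release_right (a joint): The same for the right release key.
- blender_handle: Motor handle of the stick blender, lying on the bench to the right of the charger: 270 mm long, 60 mm thick. Origin at its middle, on the bench. Leave it alone.
- bowl: Steel mixing bowl, 150 mm wide, 65 mm high, standing to the left of the charger. Origin under its centre. Leave it alone.
- scraper: Dough scraper lying flat, steel blade with a wooden grip, 110 x 150 mm, 16 mm high, left of the charger and nearer the robot. Origin at its middle, on the bench. Leave it alone.
There are look-alikes about, which are no part of the job. Leave any turquoise look-alike of the tall_pack alone.

How it is judged:
By the outcome, as a careful person would: the job done as asked, in the order asked, and still so for the second after the job is handed in, while the arm keeps its last pose, push and grip.
It also fails if it takes over 29 s, if anything falls off the work surface, if the arm or the gripper's body presses on something with over 40 N, if the wrist force passes 120 N, or if a joint passes its speed limit or range.

ROBOT

A 6-joint arm with a two-finger parallel gripper is mounted at the origin on the work surface. World frame = base frame: x ahead of the robot, y to its left, z up, the work surface at z = 0. Lengths are in m, angles in degrees, forces in N, time in s.
With the tool pointing down it reaches from about 0.35 to 0.875 m from the base axis. Payload 4.2 kg.
Tool frame: the origin (TCP) lies at the centre of the arm's flange, where the gripper is bolted on; the fingertips stand 182 mm ahead of it and the grasp point (between the pads) lies 164 mm ahead of it (r.nose_length is the distance from the TCP to the fingertips, in m); z points along the fingers, y is the line along which they close (so a half turn about z gives the same grasp; the last joint's range is limited). The gripper opens to 87 mm and grips with 3 to 60 N. Pads are 19 mm wide; open, the fingers measure 117 mm over their backs; the gripper's body (75 mm by 190 mm) begins 51 mm behind the grasp point.
Start: joints at [85.921, 22.042, 0.453, 0, -68.411, -14.817], TCP at [0.202, 0.591, 0.405] pointing down, gripper open.
Joint ranges: [-179.83, 179.83], [-69.29, 118.12], [-61.27, 80.66], [-181.25, 117.63], [-171.15, -9.14], [-177.46, 177.46]. Speed limits (degrees/s): [159.86, 159.86, 180, 180, 180, 180].

INTERFACE

Orientations are given as a 3x3 rotation matrix whose columns are the frame's x, y, z axes.
In Python, from station import r, vision gives the robot as it stands. The module is installed in compiled form; this text tells all that it offers.
- The arm moves only by the shell command python3 -m creep 'ROWS'. ROWS is JSON, a list of rows, each a list of 7 numbers: the opening, from -1 (shut) to 1 (fully open), then the shift along the tool's x, y, z in mm, then the turn, a rotation vector about the tool's x, y, z in degrees. A call has 1 to 8 rows; each row is the pose to reach, as a shift and turn from the pose commanded when the call began, along the tool's axes at that moment; what a row does not reach only later rows make up. A row lasts 1/12 s, in which the tool goes at most 41.7 mm and 7.16 degrees, less where a joint would pass 70% of its speed; a pose out of reach is approached as far as the arm can. A call with a gripper value outside its range is refused whole. The fingers move at their own pace and stop on an object; the grip force is fixed at half the most. Time passes only in rows, so rows that repeat a pose let the fingers close. It gives the time, the measured TCP pose, the force, the opening and the grip force at its end, in the units of the state.
- r.sense(): the state, without advancing time (a new reading comes with each control period).
- vision.capture(name): name is "scene" or "top" or "wrist"; returns (picture, depth): 480x640x3 uint8, red, green, blue; 480x640 float32, m along the optical axis (not along the pixel's ray), 0 where there is no reading.
- vision.camera_model(name): a dict with "vertical_fov" (degrees; the focal length in pixels is half the picture's height over the tangent of half this angle, whatever the lens; pixels are square), "cx", "cy" (the principal point, pixels), "extrinsics" (4x4, takes a point from camera to world coordinates); the wrist camera has in their place "mount" (4x4, takes a point from camera to tool coordinates, whose origin is the TCP and whose axes are the flange's). Camera axes: x right, y down, z forward; pixel columns grow to the right and rows downward; lengths in m; the calibration is good to about 2 mm. A picture is of the moment at which its call begins: read the wrist's pose just before it. camera_model takes no time and is no camera call.
- r.finish_job(): hands the job in; it is judged then, once.
Trained networks look in the newest picture that a camera, given by its name, has taken for a name from the list of things; names that differ only in an ending like _2 or _b are one class to them, and where a whole thing is asked for, a point or a joint stands for the part that bears it (a point fixed in the world has none). Each returns a list of dicts, best first, with "conf" (0 to 1); they miss things now and then, are a little off and sometimes report something else, mostly with a low value. They report only what shows in the picture. A call takes as long as a camera call. They do not tell look-alikes from the thing itself.
- vision.find_in(camera, thing): "uv" ([column, row] in pixels, amid what is visible of it).
- vision.cut_out(camera, thing): "region" (480x640 bool, what is visible of it) and "uv" ([column, row] in pixels, amid what is visible of it).
The state is a dict: "time_s": time; "joints": joint angles; "joint_velocities": joint speeds; "effort": joint torques, N m; "tcp_pos": TCP position; "ee_rot": TCP orientation; "wrist_force": force on the tool from outside, world axes, zero at the start; "moment": the same for the moment, N m; "gripper_width": opening from 0.0 (shut) to 1.0 (fully open); "gripper_force": force on a finger pad.
Only numpy, scipy, OpenCV 4.12 (cv2) and the standard library are available. Lean on these libraries where they do the work, as an engineer would, in place of code of your own. Each camera call takes 0.05 s, during which the arm holds its last target. There are 200 camera calls.

## Working session

There is one attempt and no reset: what is moved stays moved. The work goes in short steps, Python scripts to look and compute and a shell command to move; the robot and the scene stay as the last step left them, time stands still between calls to the robot, and variables do not carry over. Pictures are saved under pics/ and viewed, at most 10 in all, crops included, and the job is handed in when it is done.

```bash
mkdir -p pics
cat > h.py <<'E'
import numpy as np, cv2
from station import r, vision
def pts(name,depth,m=None):
    m=m or vision.camera_model(name); f=240/np.tan(np.radians(m['vertical_fov']/2))
    v,u=np.mgrid[:480,:640]
    P=np.stack([(u-m['cx'])/f*depth,(v-m['cy'])/f*depth,depth],-1)
    if 'extrinsics' in m: T=np.array(m['extrinsics'])
    else:
        s=r.sense();B=np.eye(4);B[:3,:3]=s['ee_rot'];B[:3,3]=s['tcp_pos'];T=B@np.array(m['mount'])
    return P@T[:3,:3].T+T[:3,3]
E
python3 - <<'E'
from h import *
for c in ['scene','top']:
    p,d=vision.capture(c); cv2.imwrite(f'pics/{c}.png',p[...,::-1]); np.savez(f'{c}.npz',p=p,d=d)
    P=pts(c,d)
    for t in ['charger','tall_pack','short_pack','release_left_top','release_right_top','blender_handle','bowl','scraper']:
        for o in vision.find_in(c,t)[:3]:
            u,v=map(int,o['uv']); print(c,t,round(o['conf'],2),(u,v),P[v,u].round(3))
s=r.sense();print(s['time_s'],s['tcp_pos'],s['ee_rot'])
E
```

```text
scene charger 0.57 (294, 310) [ 0.712 -0.084  0.048]
scene tall_pack 0.87 (417, 297) [0.796 0.111 0.052]
scene tall_pack 0.8 (245, 279) [ 0.662 -0.147  0.106]
scene tall_pack 0.68 (292, 219) [0.412 0.078 0.01 ]
scene short_pack 0.87 (277, 263) [ 0.619 -0.066  0.078]
scene release_left_top 0.73 (246, 278) [ 0.659 -0.144  0.105]
scene release_left_top 0.56 (206, 287) [ 0.592 -0.192  0.058]
scene release_left_top 0.47 (279, 244) [ 0.542 -0.022  0.057]
scene release_right_top 0.56 (208, 288) [ 0.6   -0.191  0.061]
scene release_right_top 0.37 (291, 218) [0.405 0.079 0.007]
scene release_right_top 0.32 (276, 247) [ 0.548 -0.032  0.057]
scene blender_handle 0.84 (155, 345) [ 0.677 -0.311  0.054]
scene bowl 0.95 (366, 237) [0.556 0.176 0.011]
scene scraper 0.66 (290, 219) [0.406 0.076 0.006]
top charger 0.77 (396, 225) [ 0.628 -0.087  0.065]
top tall_pack 0.87 (418, 227) [ 0.622 -0.122  0.1  ]
top tall_pack 0.73 (293, 139) [0.766 0.13  0.063]
top short_pack 0.94 (377, 227) [ 0.615 -0.052  0.081]
top release_left_top 0.59 (354, 261) [ 0.55  -0.021  0.062]
top release_right_top 0.73 (448, 253) [ 0.592 -0.188  0.062]
top blender_handle 0.9 (508, 249) [ 0.619 -0.299  0.054]
top blender_handle 0.3 (378, 230) [ 0.61  -0.054  0.08 ]
top bowl 0.81 (269, 222) [0.61  0.154 0.004]
top bowl 0.31 (285, 333) [0.403 0.084 0.01 ]
top scraper 0.9 (286, 333) [0.403 0.082 0.008]
top scraper 0.58 (448, 249) [ 0.599 -0.187  0.065]
0.9 [0.20236058 0.5913079  0.40477729] [[ 9.46111697e-01 -3.23840479e-01 -1.61638027e-05]
 [-3.23840479e-01 -9.46111697e-01  3.86764896e-05]
 [-2.78177757e-05 -3.13577856e-05 -9.99999999e-01]]
```

Run:
```python
from h import *
z=np.load('top.npz');p=z['p'];P=pts('top',z['d'])
c=cv2.resize(p[110:310,250:510],None,fx=3,fy=3,interpolation=2);cv2.imwrite('pics/topcrop.png',c[...,::-1])
# dark raised tops
g=p.max(-1)
for n,m in {'tall top':(P[...,2]>.085)}.items():
    m=m&(g<90)&(P[...,0]>.5)&(P[...,0]<.8)&(P[...,1]<0.02)&(P[...,1]>-.25)
    n_,l,s,_=cv2.connectedComponentsWithStats(m.astype(np.uint8))
    for i in range(1,n_):
        if s[i,4]>30: q=P[l==i]; print(n,s[i],q.mean(0).round(4),cv2.minAreaRect(q[:,:2].astype(np.float32)*1000))
```

```text
tall top [405 201  34  52 969] [ 0.6244 -0.1264  0.0989] ((627.2667236328125, -128.50401306152344), (92.96185302734375, 48.857757568359375), 16.98769187927246)
tall top [364 206  27  14 207] [ 0.6425 -0.0475  0.087 ] ((640.1529541015625, -48.010704040527344), (21.470867156982422, 47.442657470703125), 16.034244537353516)
```

View pics/topcrop.png

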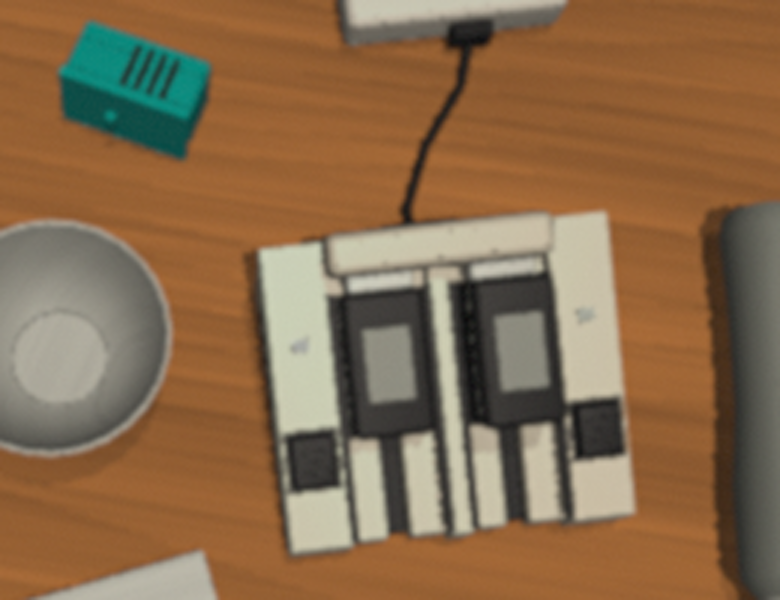

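View pics/scene.png

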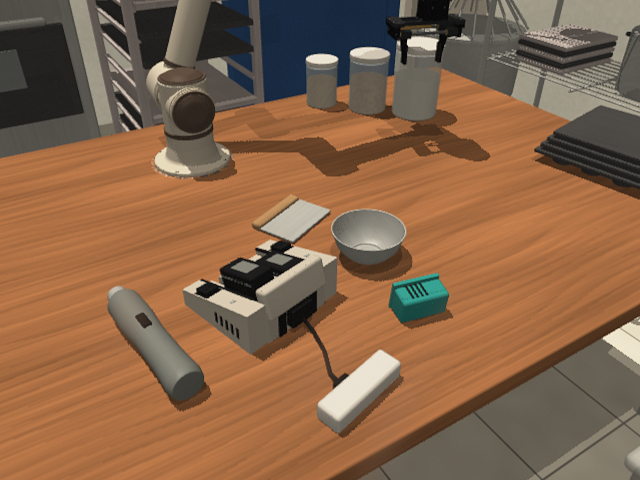

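Top view crop: the tall pack is black and raised (z up to ~0.11), in the right bay, full-picture (423,227), with its key at (449,253). The short pack is in the left bay (377,227). The turquoise look-alike at (295,140) lies off the charger and is left alone. So I press the right key, with the stop finger in the right lane.

```bash
cat > rem.py <<'E'
import sys
from h import *
from scipy.spatial.transform import Rotation as R
# args: mid x y, tip z (m), yaw of tool +y in world (deg)
x,y,z,a=map(float,sys.argv[1:5]); a=np.radians(a)
ty=np.array([np.cos(a),np.sin(a),0]);tz=np.array([0,0,-1.]);G=np.stack([np.cross(ty,tz),ty,tz],1)
s=r.sense();E=np.array(s['ee_rot'])
print('shift',(E.T@(np.array([x,y,z+r.nose_length])-s['tcp_pos'])*1000).round(1),'turn',R.from_matrix(E.T@G).as_rotvec(degrees=True).round(1),'t',s['time_s'],'F',np.round(s['wrist_force'],1),'w',s['gripper_width'])
E
python3 rem.py .569 -.171 .178 136.7
python3 -m creep '[[0,594,602,45,0,0,114],[0,594,602,45,0,0,114],[0,594,602,45,0,0,114],[0,594,602,45,0,0,114],[0,594,602,45,0,0,114],[0,594,602,45,0,0,114],[0,594,602,45,0,0,114],[0,594,602,45,0,0,114]]'
python3 rem.py .569 -.171 .178 136.7
```

```text
shift [593.7 602.5  44.5] turn [  0.    0.  114.4] t 0.9 F [-0.1  0.5 -0.5] w 0.9994684551105051
time_s: 1.57
tcp_pos: [0.3471, 0.2894, 0.3874]
ee_rot: [[0.233, -0.972, 0.001], [-0.972, -0.233, 0.001], [-0.001, -0.001, -1.0]]
wrist_force: [1.7, 0.1, -0.1]
gripper_width: 0.533
gripper_force: 0.0
shift [ 499.5 -108.2   26.9] turn [-0.   0.1 56.8] t 1.5667 F [ 1.7  0.1 -0.1] w 0.5332435597896596
```

```bash
python3 -m creep '[[0,500,-108,27,0,0,57],[0,500,-108,27,0,0,57],[0,500,-108,27,0,0,57],[0,500,-108,27,0,0,57],[0,500,-108,27,0,0,57],[0,500,-108,27,0,0,57],[0,500,-108,27,0,0,57],[0,500,-108,27,0,0,57]]'
python3 rem.py .569 -.171 .178 136.7
```

```text
time_s: 2.23
tcp_pos: [0.4932, -0.0099, 0.3698]
ee_rot: [[-0.689, -0.725, 0.001], [-0.725, 0.689, 0.0], [-0.001, -0.001, -1.0]]
wrist_force: [1.3, 0.9, -0.6]
gripper_width: 0.503
gripper_force: 0.0
shift [  64.6 -165.9    9.7] turn [-0.   0.1 -0.2] t 2.2333 F [ 1.3  0.9 -0.6] w 0.5026838669516115
```

```bash
python3 -m creep '[[0,65,-166,10,0,0,0],[0,65,-166,10,0,0,0],[0,65,-166,10,0,0,0],[0,65,-166,10,0,0,0],[0,65,-166,10,0,0,0],[0,65,-166,10,0,0,0]]'
python3 rem.py .569 -.171 .178 136.7
python3 - <<'E'
from h import *
p,d=vision.capture('wrist');P=pts('wrist',d);cv2.imwrite('pics/w1.png',p[...,::-1]);np.savez('w1.npz',p=p,P=P)
for t in ['charger','tall_pack','short_pack','release_right_top','release_left_top']:
    for o in vision.find_in('wrist',t)[:2]:
        u,v=map(int,o['uv']); print(t,round(o['conf'],2),(u,v),P[v,u].round(4))
m=vision.cut_out('wrist','release_right_top')
for o in m[:2]:
    q=P[o['region']];q=q[q[:,2]>.04];print(o['uv'],o['conf'],np.median(q,0).round(4),cv2.minAreaRect((q[:,:2]*1000).astype(np.float32)))
print(np.array(vision.camera_model('wrist')['mount']).round(3))
E
```

```text
time_s: 2.73
tcp_pos: [0.5701, -0.1715, 0.3584]
ee_rot: [[-0.688, -0.726, -0.001], [-0.726, 0.688, -0.0], [0.001, 0.001, -1.0]]
wrist_force: [0.3, 0.5, -0.1]
gripper_width: 0.501
gripper_force: 0.0
shift [ 0.4  1.2 -1.8] turn [ 0.  -0.1 -0.1] t 2.7333 F [ 0.3  0.5 -0.1] w 0.501038840989254
charger 0.88 (331, 250) [ 0.5795 -0.1409  0.0207]
tall_pack 0.78 (307, 303) [ 0.6092 -0.1414  0.0947]
short_pack 0.6 (348, 366) [ 0.6309 -0.0665  0.0807]
short_pack 0.51 (283, 232) [ 0.5912 -0.1914  0.0581]
release_right_top 0.58 (284, 234) [ 0.5916 -0.1897  0.0588]
[284.0, 234.6] 0.76 [ 0.592  -0.1904  0.0593] ((561.8553466796875, -199.0371856689453), (100.59190368652344, 27.952978134155273), 16.227022171020508)
[[-0.001 -0.96  -0.279  0.077]
 [ 1.    -0.001  0.    -0.001]
 [-0.    -0.279  0.96   0.02 ]
 [ 0.     0.     0.     1.   ]]
```

View pics/w1.png

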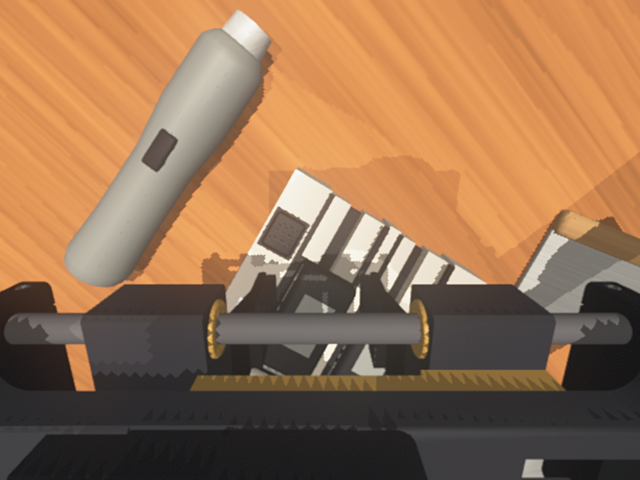

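Run:
```python
from h import *
z=np.load('w1.npz');p,P=z['p'],z['P']
k=(p.max(-1)<110)&(np.hypot(P[...,0]-.592,P[...,1]+.190)<.026)&(P[...,2]>.049)
q=P[k];print('key wrist',len(q),q.mean(0).round(4),cv2.minAreaRect((q[:,:2]*1000).astype(np.float32)))
z=np.load('top.npz');T=pts('top',z['d']);pt=z['p']
def edges(P,p,lab):
    m=(p.min(-1)>150)&(P[...,2]>.02)&(P[...,2]<.12)&(np.abs(P[...,0]-.615)<.15)&(np.abs(P[...,1]+.09)<.14)
    n,l,s,_=cv2.connectedComponentsWithStats(m.astype(np.uint8))
    for i in range(1,n):
        if s[i,4]>150:
            q=P[l==i];A=np.c_[q[:,:2],np.ones(len(q))];c=np.linalg.lstsq(A,q[:,2],rcond=None)[0]
            print(lab,s[i],q.mean(0).round(3),'slope',np.degrees(np.arctan(np.hypot(c[0],c[1]))).round(1),'yaw',np.degrees(np.arctan2(c[1],c[0])).round(1),cv2.minAreaRect((q[:,:2]*1000).astype(np.float32)))
edges(P,p,'w');edges(T,pt,'t')
for c in [(.550,-.021),(.592,-.188)]:
    k=(pt.max(-1)<110)&(np.hypot(T[...,0]-c[0],T[...,1]-c[1])<.026)&(T[...,2]>.049)
    q=T[k];print('key top',len(q),q.mean(0).round(4),cv2.minAreaRect((q[:,:2]*1000).astype(np.float32)))
```

```text
key wrist 6827 [ 0.5811 -0.2009  0.2388] ((590.6829833984375, -190.36712646484375), (49.52121353149414, 40.381988525390625), 40.8587760925293)
w [ 227  169  105  143 3365] [ 0.595 -0.192  0.049] slope 15.1 yaw 16.5 ((607.1762084960938, -185.6696014404297), (133.15481567382812, 37.90208435058594), 15.715261459350586)
w [ 302  196   49   66 1234] [ 0.567 -0.162  0.03 ] slope 15.0 yaw 4.0 ((567.1748657226562, -161.64991760253906), (62.13376235961914, 22.09054946899414), 16.807741165161133)
w [ 342  214   42   53 1003] [ 0.549 -0.131  0.028] slope 14.9 yaw 15.8 ((549.527587890625, -130.2101593017578), (45.80039596557617, 22.25568389892578), 14.283891677856445)
w [372 226  29  38 348] [ 0.534 -0.115  0.039] slope 15.3 yaw 13.3 ((536.3363647460938, -113.75003814697266), (36.35294723510742, 11.795156478881836), 17.469148635864258)
w [386 237  29  53 622] [ 0.538 -0.09   0.028] slope 15.1 yaw 1.9 ((541.814453125, -87.80817413330078), (54.8198356628418, 17.696531295776367), 23.949331283569336)
w [399 252  49  61 787] [ 0.53  -0.06   0.028] slope 15.1 yaw 15.4 ((536.1141967773438, -58.04808044
[... 1676 characters left out ...]
0.22883605957031), (57.156333923339844, 15.962604522705078), 15.723373413085938)
t [441 263  20  20 326] [ 0.561 -0.201  0.041] slope 14.2 yaw 17.3 ((561.2276000976562, -201.33169555664062), (32.457794189453125, 34.97856903076172), 15.697535514831543)
t [346 273  21  20 354] [ 0.514 -0.032  0.041] slope 15.0 yaw 14.6 ((513.5551147460938, -31.341381072998047), (33.57281494140625, 35.5489501953125), 16.310327529907227)
key top 347 [ 0.5481 -0.0229  0.0589] ((548.9027709960938, -25.339296340942383), (34.6347770690918, 40.37548065185547), 16.543590545654297)
key top 352 [ 0.5941 -0.1877  0.0591] ((593.92724609375, -184.35067749023438), (34.64689636230469, 41.627410888671875), 14.326967239379883)
```

Wrist view: the key is at (284,232), the fingertips at (262,285) and (372,285), and the key position (0.592,-0.190) agrees with the top view. Charger yaw is about 15.8°. Next I descend to just above the key.

```bash
python3 rem.py .5676 -.1713 .072 137.5
python3 -m creep '[[0,0,0,35,0,0,-1],[0,1,2,70,0,0,-1],[0,1,2,100,0,0,-1],[0,1,2,104,0,0,-1],[0,1,2,104,0,0,-1],[0,1,2,104,0,0,-1]]'
python3 rem.py .5676 -.1713 .072 137.5
python3 - <<'E'
from h import *
p,d=vision.capture('wrist');cv2.imwrite('pics/w2.png',p[...,::-1])
p,d=vision.capture('top');cv2.imwrite('pics/s2.png',cv2.resize(p[180:330,330:530],None,fx=4,fy=4,interpolation=2)[...,::-1])
E
```

```text
shift [  3.8  -1.6 105.9] turn [-0.   0.  -0.6] t 3.0833 F [ 0.2 -0.2 -0.4] w 0.5054246259454828
time_s: 3.58
tcp_pos: [0.568, -0.1677, 0.2571]
ee_rot: [[-0.67, -0.742, 0.003], [-0.742, 0.67, -0.001], [-0.001, -0.002, -1.0]]
wrist_force: [0.3, 0.4, 1.8]
gripper_width: 0.501
gripper_force: 0.0
shift [ 2.9 -2.1  2.9] turn [-0.1  0.1  0.4] t 3.5833 F [0.3 0.4 1.8] w 0.5014816710713136
```

View pics/w2.png

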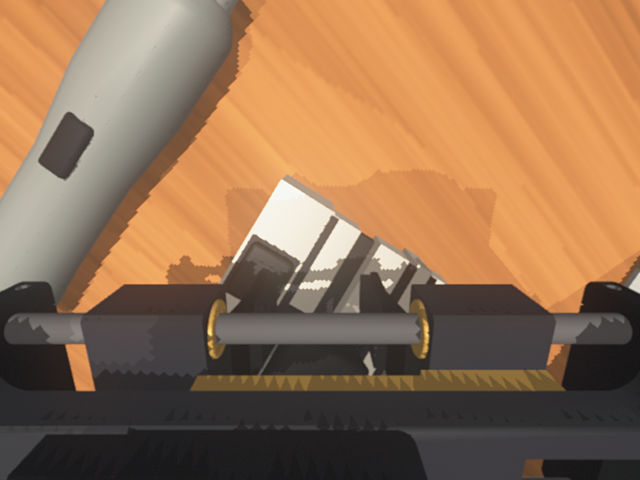

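Wrist view: the key's front half shows at (265,260) with the left fingertip over the rest. The right fingertip stands over the lane in front of the pack. Small correction next, then press in steps.

```bash
python3 rem.py .5676 -.1713 .064 137.5; python3 -m creep '[[0,3,-2,6,0,0,0],[0,3,-2,8,0,0,0],[0,3,-2,8,0,0,0],[0,3,-2,8,0,0,0]]'
python3 rem.py .5676 -.1713 .064 137.5
```

```text
shift [ 2.9 -1.8 11.8] turn [-0.2  0.2  0.4] t 3.6833 F [0.4 0.2 0.2] w 0.4957282260816274
time_s: 4.02
tcp_pos: [0.5666, -0.1719, 0.2476]
ee_rot: [[-0.672, -0.741, 0.0], [-0.741, 0.672, -0.0], [-0.0, -0.0, -1.0]]
wrist_force: [0.2, 0.3, -1.3]
gripper_width: 0.497
gripper_force: 0.0
shift [-1.1 -0.4  1.4] turn [-0.   0.   0.3] t 4.0167 F [ 0.2  0.3 -1.3] w 0.4971942010036362
```

View pics/s2.png

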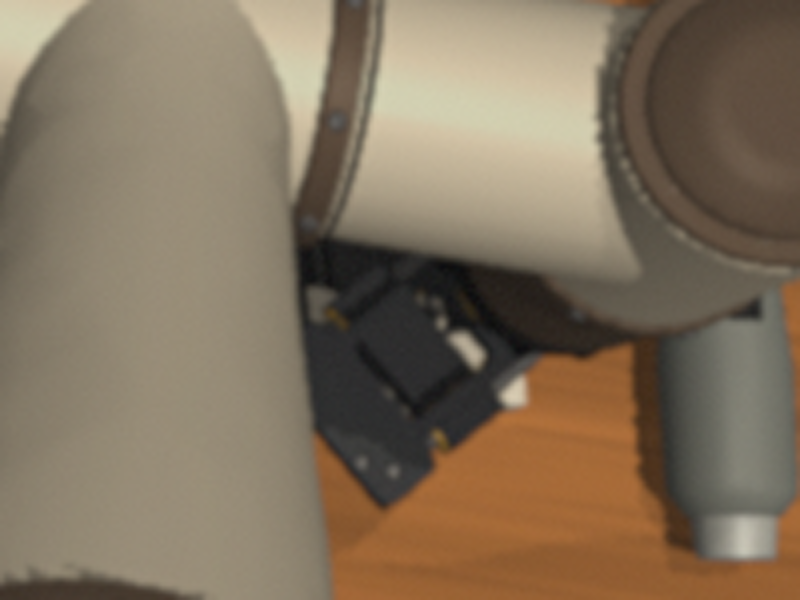

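The top view is blocked by the arm, as expected, and the handle lies clear to the right. The pose is good, so I press.

```bash
python3 -m creep '[[0,0,0,2,0,0,0],[0,0,0,4,0,0,0],[0,0,0,5,0,0,0],[0,0,0,5,0,0,0]]'
python3 rem.py .5676 -.1713 .055 137.5
```

```text
time_s: 4.35
tcp_pos: [0.5668, -0.1717, 0.2426]
ee_rot: [[-0.671, -0.741, 0.0], [-0.741, 0.671, -0.0], [-0.0, -0.0, -1.0]]
wrist_force: [0.2, 0.1, 1.5]
gripper_width: 0.498
gripper_force: 0.7
shift [-0.8 -0.3  5.4] turn [-0.   0.   0.3] t 4.35 F [0.2 0.1 1.5] w 0.49773982751639456
```

```bash
python3 -m creep '[[0,0,0,3,0,0,0],[0,0,0,5,0,0,0],[0,0,0,6,0,0,0],[0,0,0,6,0,0,0],[0,0,0,6,0,0,0]]'
python3 rem.py .5676 -.1713 .055 137.5
```

```text
time_s: 4.77
tcp_pos: [0.5663, -0.1718, 0.2365]
ee_rot: [[-0.672, -0.741, -0.001], [-0.741, 0.672, -0.0], [0.001, 0.001, -1.0]]
wrist_force: [-1.8, -0.5, 4.1]
gripper_width: 0.501
gripper_force: 3.2
shift [-1.3 -0.6 -0.7] turn [ 0.  -0.1  0.3] t 4.7667 F [-1.8 -0.5  4.1] w 0.5013197672445061
```

The force now has about 1.9 N toward the open front, so the pack seems to be resting on the finger. I check with pictures.

Run:
```python
from h import *
p,d=vision.capture('wrist');P=pts('wrist',d)
q,e=vision.capture('scene');S=pts('scene',e)
a=cv2.resize(p[150:390,200:460],(400,370),interpolation=2);b=cv2.resize(q[190:370,160:355],(400,370),interpolation=2)
cv2.imwrite('pics/c3.png',np.hstack([a,b])[...,::-1])
# tall-pack extent in the slide frame: along charger x from key
X=np.array([.962,.272]);Y=np.array([-.272,.962]);k=np.array([.5925,-.1895])
old=np.load('scene.npz')
for n,Q,c in [('before',pts('scene',old['d']),old['p']),('now',S,q),('wrist',P,p)]:
    w=Q[...,:2]-k;u=w@X-.046;v=w@Y-.0885
    for lab,vc,h in [('tall',-.0375,.036),('short',.0375,.013)]:
        hs=(Q[...,2]-(.022+(u+.0925)*.268))
        m=(abs(v-vc)<.02)&(hs>h)&(hs<.06)&(u>-.1)&(u<.1)
        if m.sum()>20: print(n,lab,m.sum(),(np.percentile(u[m],[2,50,98])*1000).round(1))
print(r.sense()['wrist_force'],r.sense()['time_s'])
```

```text
before tall 762 [-36.7  25.6  77. ]
before short 777 [-31.5  41.6  87.3]
now tall 711 [-62.9   0.2  76.2]
now short 775 [-31.9  41.3  87.1]
wrist tall 2603 [-91.4 -57.4 -44.4]
[-1.89978873 -0.11647223  4.91459561] 4.8667
```

View pics/c3.png

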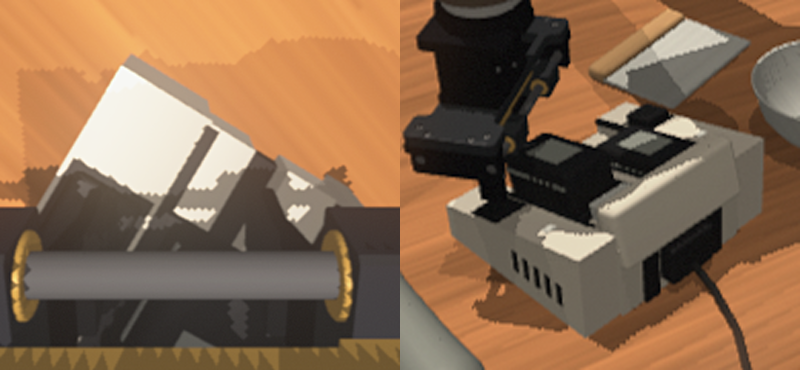

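The scene crop (right half) shows the tall pack at (555,165) slid forward against the stop finger. Its front has moved about 26 mm, so it is clear of the latch and well short of 48 mm. The short pack at (645,145) has not moved, and the key is held down at (495,210). The forces are steady, so I hand the job in.

```bash
python3 -c "
from station import r
print(r.finish_job())"
```

```text
the job is handed in; nothing more can be done
None
```

I pressed the right key with one fingertip and the tall pack sprang about 26 mm. The other finger now holds it on the slide; the short pack is still latched, nothing else was touched, and the job is handed in at about 4.9 s.

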